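Free the gummed microscope carriage and bring it home

ROBOT

A 7-joint arm with a two-finger parallel gripper is mounted at the origin on the work surface. World frame = base frame: x ahead of the robot, y to its left, z up, the work surface at z = 0. Lengths are in m, angles in rad, forces in N, time in s.
With the tool pointing down it reaches from about 0.425 to 0.975 m from the base axis. Payload 16.7 kg.
Tool frame: the origin (TCP) lies at the very end of the fingers, on their centre line; the grasp point (between the pads) lies 19 mm behind it; z points along the fingers, y is the direction in which the jaws open and shut (so a half turn about z gives the same grasp; the last joint's range is limited). The gripper opens to 85 mm and grips with 20 to 120 N. Pads are 22 mm wide; open, the fingers measure 114 mm over their backs; the gripper's body (76 mm by 85 mm) begins 54 mm behind the grasp point. The pads swing forward as they close: fully open they stand 13 mm farther back than shut.
Start: joints at [1.163, 0.426, 0.074, 1.606, -0.034, 1.111, -0.067], TCP at [0.173, -0.652, 0.204] pointing down, gripper open.
Joint ranges: [-2.85, 2.85], [-0.5, 2.14], [-1.23, 1.37], [0.21, 2.46], [-1.02, 4.16], [0.16, 2.05], [-2.73, 2.73]. Speed limits (rad/s): [1.89, 1.89, 2.39, 2.39, 3.01, 3.01, 3.01].

INTERFACE

Orientations are given as a unit quaternion [w, x, y, z].
In Python, from station import ctrl, viewer gives the robot as it stands.
- The arm moves only by the tool step_arm, never from a script. Its argument "plan" is a list that holds one entry, the list of rows, each a list of 7 numbers: the shift along the world's x, y, z as a fraction of full scale, then the turn, a rotation vector about the world's x, y, z as a fraction of full scale, then the closure, from 0 (fully open) to 1 (shut). In form: [[[tx, ty, tz, wx, wy, wz, hand], ...]]. A call has 1 to 12 rows; each row shifts and turns the commanded pose from where the row before left it; what a row does not reach is not made up. Full scale, the value 1, is 0.8 m for a shift and 0.08 rad for a turn. A row lasts 1/8 s, in which the tool goes at most 62.5 mm and 10.7 degrees, less where a joint would pass 70% of its speed; a pose out of reach is approached as far as the arm can. A call with a number of a shift or a turn outside -1 to 1 is refused whole. A call with a gripper value outside its range is refused whole. The fingers move at their own pace and stop on an object; "force" is the grip in N (left out, the last holds). Time passes only in rows, so rows that do not move let the fingers close. It gives the time, the measured TCP pose, the force and the opening at its end, in the units of the state.
- ctrl.get_state(): the state, without advancing time (a new reading comes with each control period).
- viewer.read_camera(name): name is "scene" or "top" or "wrist"; returns a dict with "color" (420x560x3 uint8, red, green, blue), "z_map" (420x560 float32, m along the optical axis (not along the pixel's ray), 0 where there is no reading), "fx", "fy", "cx", "cy" (pixels), "k1" (the pictures are not rectified: a ray, as slopes to the right and down, at radius r is drawn at 1 + k1 r^2 times it, then the intrinsics apply), "R" (3x3) and "t" (3): a world point X has camera coordinates R X + t. Camera axes: x right, y down, z forward; pixel columns grow to the right and rows downward; lengths in m; the calibration is good to about 2 mm. A picture is of the moment at which its call begins.
- ctrl.close_job(): hands the job in, once; it reports no verdict.
The state is a dict: "t": time; "q": joint angles; "qd": joint speeds; "tau": joint torques, N m; "ee_pos": TCP position; "eef_rot": TCP orientation; "ft_force": force on the tool from outside, world axes, zero at the start; "wrist_torque": the same for the moment, N m; "width": finger opening in m.
Only numpy, scipy, OpenCV 4.12 (cv2) and the standard library are available. Lean on these libraries where they do the work, as an engineer would, in place of code of your own. Each camera call takes 0.05 s, during which the arm holds its last target.

TASK

The slide carriage of the microscope has gummed up at the open end of its rails. Push it along from behind with steady force, never more than about 20 N, until it breaks free; then ease it on slowly into the hood until it is fully home on the hidden sprung stop, pressing with less than about 12 N there, and leave it at rest there. Leave the microscope stand and the things around it alone.

Things in the scene. Friction and masses are not known exactly. Their poses are not given: they have to be found in the camera images.
- bed: Fixed ivory bed of the microscope stage, 500 long x 130 wide x 30 mm high; two steel rails on it (tops 36 mm above the bench). Origin on the bench at the middle of its open end; x runs along the rails towards the hood (the way the carriage must go), y across, z up. It lies roughly across the robot's front, hood at the robot's right-hand end.
- carriage: Dark metal block that slides on the rails along the bed's x only: 140 long x 100 wide x 35 mm high, 0.6 kg, glass slide and wire clip on top (to 5 mm above it). Axes as the bed; origin at the middle of the lower edge of its flat rear face, 37 mm above the bench, at the start 30 to 34 mm from the bed's open end. It has up to 10 mm of easy play, then sticks.
- push_face (a point): Centre of the carriage's rear face (aluminium, 100 x 35 mm, upright, facing the bed's open end, free to reach), the face to push. Where it sticks the push rises to 8 to 19 N over about 6 mm of travel; then the carriage jerks free (up to 20 mm ahead of the finger) and slides on with 1 to 5 N. Just where varies and cannot be seen.
- pin (a joint): Travel of the sprung pin on the end stop hidden in the hood: 0 untouched, 0.006 m fully home. The carriage meets it when its origin is 115 to 170 mm from the bed's open end (varies). The pin adds only 0.3 to 1.2 N to the sliding force; fully in, it bears on hard rubber and the push climbs by 4 N per mm. The carriage's friction keeps the pin pressed after release.
- microscope: Fixed ivory microscope stand over the far part of the bed, origin and axes as the bed. Low hood (tunnel, 162 wide, top 95 mm above the bench, x = 235 to 420 mm) takes in the carriage's front and hides the stop; lens, head and eyepieces at x = 310 to 530 mm, 180 to 365 mm high; column x = 420 to 480 mm. The carriage's rear face ends at least 50 mm outside the hood.
- slide_box: Bystander: loose grey slide box, 100 x 85 x 30 mm, origin at the centre of its underside.
- oil_bottle: Bystander: loose small amber bottle, 34 mm across, 70 mm tall, origin at the centre of its underside.
- petri_dish: Bystander: loose closed clear dish, 93 mm across, 16 mm high, origin at the centre of its underside.

How it is judged:
By the outcome, as a careful person would: the job done as asked, in the order asked, and still so for the second after the job is handed in, with the robot touching nothing.
It also fails if it takes over 72 s, if anything falls off the work surface, if the arm or the gripper's body presses on something with over 40 N, if the wrist force passes 120 N, or if a joint passes its speed limit or range.

## Working session

There is one attempt and no reset: what is moved stays moved. The work goes in short steps, Python scripts to look and compute and a tool call to move; the robot and the scene stay as the last step left them, time stands still between calls to the robot, and variables do not carry over. Pictures are saved under pics/ and viewed, and the job is handed in when it is done.

Besides the shell and the picture viewer there is one more tool, called after "Emit:" as name(argument=value, ...), one argument or row to a line, values as JSON. step_arm: Moves the arm, as the interface text tells. Its arguments: {"type":"object","properties":{"plan":{"type":"array","items":{"type":"array","items":{"type":"array","items":{"type":"number"}}}},"force":{"type":"number"}},"required":["plan"]}

```bash
mkdir -p pics; ls; python3 - <<'E'
from station import ctrl, viewer
import cv2
print(ctrl.get_state())
for n in ["scene","top"]:
    d=viewer.read_camera(n); cv2.imwrite(f"pics/{n}0.png",cv2.resize(d["color"][:,:,::-1],(800,600)))
    print(n,d["fx"],d["fy"],d["cx"],d["cy"],d["k1"],d["R"],d["t"])
E
```

```text
pics
{'t': 0.0, 'q': array([ 1.16256177,  0.42672217,  0.07386877,  1.60662667, -0.03411051,
        1.11080374, -0.06710316]), 'qd': array([ 0.00040423,  0.00070034, -0.00061981,  0.00057931,  0.00130052,
        0.00057603,  0.00139454]), 'tau': array([-5.72262925e-04, -9.49851537e+01,  3.76066580e+00, -4.63519549e+01,
        1.92749582e-02,  1.01424154e-02, -6.59755574e-05]), 'ee_pos': array([ 0.17254783, -0.65210311,  0.20320904]), 'eef_rot': array([-6.36822691e-04,  9.91647144e-01,  1.28978752e-01, -1.29999631e-04]), 'ft_force': array([-0.53866003, -0.73215447,  0.58381503]), 'wrist_torque': array([ 0.00560912, -0.02726008, -0.01845555]), 'width': 0.08529185428720228}
scene 478.6219883747618 478.6219883747618 278.88193879555087 202.68008428533216 -0.08612385636297419 [[-0.61529808  0.78818772  0.01297663]
 [ 0.66853543  0.53047275 -0.52120921]
 [-0.41769445 -0.31202369 -0.85333028]] [ 0.35366151 -0.44011136  1.04670692]
top 381.01487903639844 381.01487903639844 280.5509017143547 211.13208247468464 -0.07471991690379345 [[-2.81302617e-02 -9.99601444e-01 -2.37516875e-03]
 [-9.95368024e-01  2.82294918e-02 -9.18999101e-02]
 [ 9.19303326e-02 -2.21001494e-04 -9.95765417e-01]] [0.10953347 0.62500514 0.67225498]
```

View pics/scene0.png

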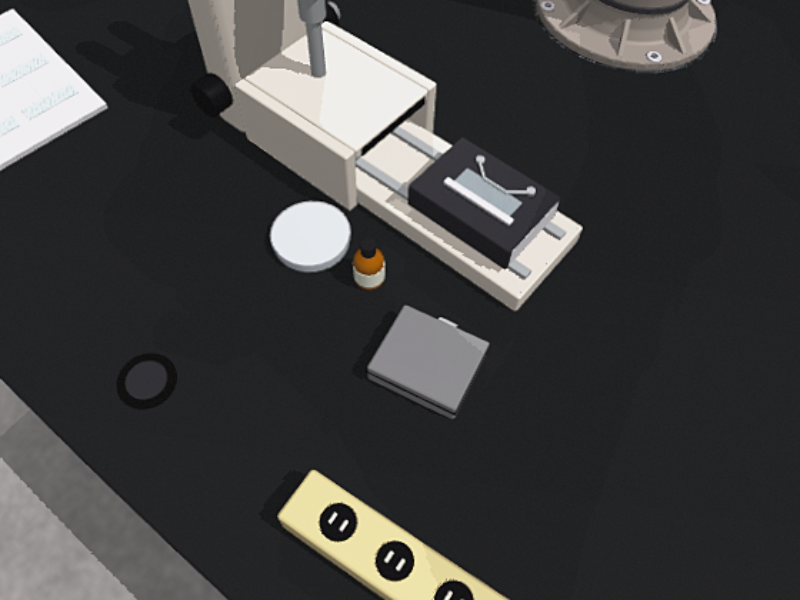

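View pics/top0.png

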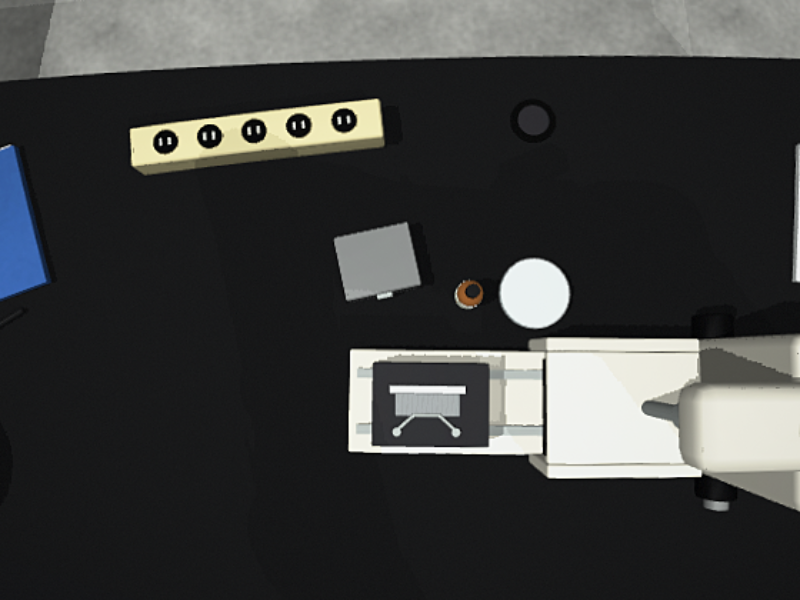

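```bash
cat > h.py <<'E'
from station import ctrl, viewer
import cv2, numpy as np
def ray(d,u,v):
    # full-res px -> slopes
    K=np.array([[d["fx"],0,d["cx"]],[0,d["fy"],d["cy"]],[0,0,1.]])
    return cv2.undistortPoints(np.array([[[u,v]]],float),K,np.array([d["k1"],0,0,0.]))[0,0]
def atz(d,u,v,z):
    s=ray(d,u,v); R=d["R"];t=d["t"]
    c=-R.T@t; w=R.T@np.array([s[0],s[1],1]); return c+w*(z-c[2])/w[2]
def dep(d,u,v):
    s=ray(d,u,v); z=float(d["z_map"][int(round(v)),int(round(u))])
    return d["R"].T@(np.array([s[0],s[1],1])*z-d["t"])
def proj(d,X):
    p=d["R"]@np.asarray(X,float)+d["t"]; s=p[:2]/p[2]; s=s*(1+d["k1"]*(s@s)); return s[0]*d["fx"]+d["cx"],s[1]*d["fy"]+d["cy"]
E
python3 - <<'E'
from h import *
np.set_printoptions(precision=4,suppress=True)
d=viewer.read_camera("top")
np.save("pics/top0.npy",d,allow_pickle=True)
c=d["color"][230:330,230:400,::-1]; cv2.imwrite("pics/topc.png",cv2.resize(c,None,fx=4.7,fy=4.7,interpolation=cv2.INTER_CUBIC))
f=.7
for n,u,v,z in [("bed far L",349,349,.03),("bed near L",348.5,451,.03),("bed hood far",545,352,.03),("car rear far",373,362,.072),("car rear near",372.5,446,.072),("car front far",489.5,363,.072),("car front near",489,446,.072)]:
    print(n,atz(d,u*f,v*f,z),dep(d,u*f+(3 if 'L' in n or 'rear' in n else -3),v*f))
s=viewer.read_camera("scene")
for n,u,v,z in [("open far",518,309,0.0),("open far top",516,303,.03),("open near top",581,229,.03),("car rear far top",508,246,.072) ,("rear far bot",507,267,.037)]:
    print(n,atz(s,u*f,v*f,z))
E
```

```text
bed far L [0.5688 0.1597 0.03  ] [ 0.5689  0.157  -0.0016]
bed near L [0.4403 0.1632 0.03  ] [0.4398 0.1579 0.0282]
bed hood far [ 0.5577 -0.0911  0.03  ] [ 0.5578 -0.0856  0.03  ]
car rear far [0.5522 0.1272 0.072 ] [0.5515 0.1235 0.0401]
car rear near [0.4529 0.1302 0.072 ] [0.4459 0.1272 0.0314]
car front far [ 0.547  -0.0124  0.072 ] [ 0.5461 -0.0135  0.031 ]
car front near [ 0.4487 -0.008   0.072 ] [ 0.4491 -0.0028  0.0732]
open far [0.5634 0.1605 0.    ]
open far top [0.5761 0.1603 0.03  ]
open near top [0.4456 0.1659 0.03  ]
car rear far top [0.5476 0.1239 0.072 ]
rear far bot [0.5479 0.1291 0.037 ]
```

```bash
python3 - <<'E'
from h import *
d=viewer.read_camera("wrist")
cv2.imwrite("pics/w0.png",cv2.resize(d["color"][:,:,::-1],(800,600)))
s=viewer.read_camera("scene")
c=s["color"][90:220,270:420,::-1]; cv2.imwrite("pics/sc.png",cv2.resize(c,None,fx=4.6,fy=4.6,interpolation=cv2.INTER_CUBIC))
E
```

```text
(no output)
```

View pics/topc.png

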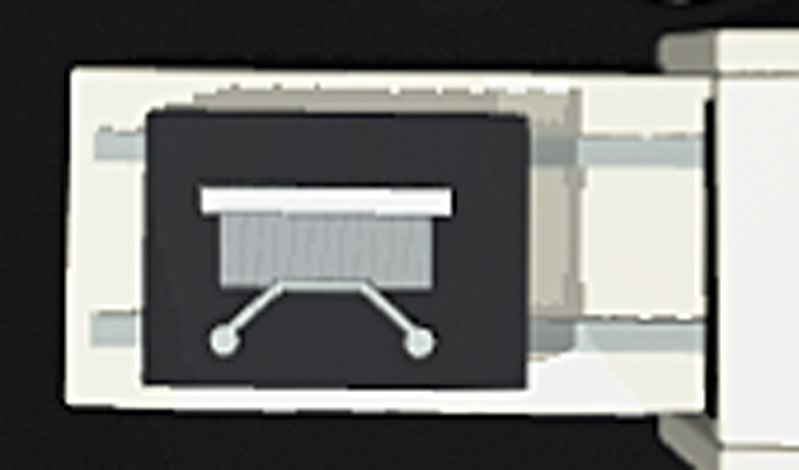

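View pics/w0.png

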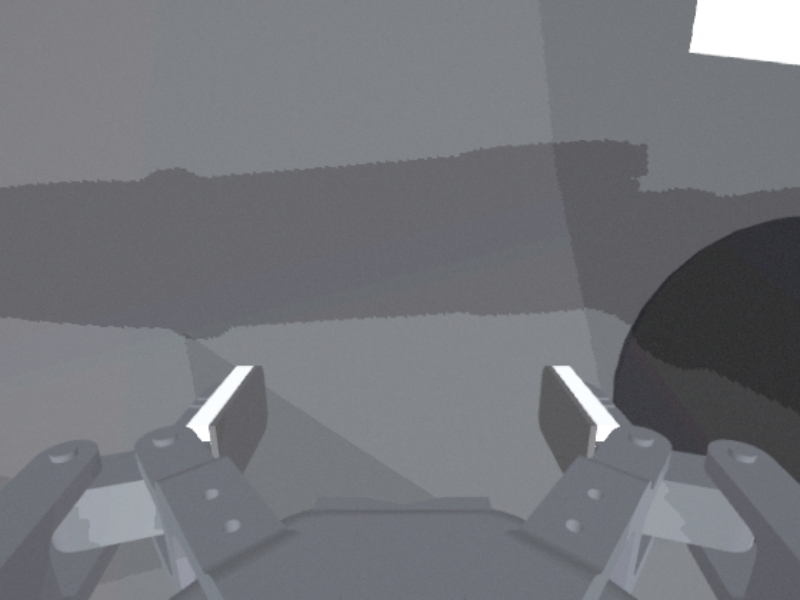

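Emit:
step_arm(
  plan=[
    [[0, 0, 0.05, 0, 0, 0, 1], [0, 0, 0.05, 0, 0, 0, 1], [0, 0, 0.05, 0, 0, 0, 1], [0, 0, 0.05, 0, 0, 0, 1], [0, 0, 0.05, 0, 0, 0, 1], [0, 0, 0.05, 0, 0, 0, 1], [0, 0, 0.05, 0, 0, 0, 1], [0, 0, 0, 0, 0, 0, 1]],
  ],
  force=60,
)

```text
t: 1.3
ee_pos: [0.1728, -0.6531, 0.4872]
eef_rot: [0.002, 0.992, 0.129, 0.001]
ft_force: [0.3, 0.2, 0.3]
width: -0.0
```

Emit:
step_arm(
  plan=[
    [[0.051, 0.036, 0, 0, 0, -0.46, 1], [0.051, 0.036, 0, 0, 0, -0.46, 1], [0.051, 0.036, 0, 0, 0, -0.46, 1], [0.051, 0.036, 0, 0, 0, -0.46, 1], [0.051, 0.036, 0, 0, 0, -0.46, 1], [0.051, 0.036, 0, 0, 0, -0.46, 1], [0.051, 0.036, 0, 0, 0, -0.46, 1], [0.051, 0.036, 0, 0, 0, -0.46, 1], [0.012, 0.05, 0, 0, 0, 0, 1], [0.012, 0.05, 0, 0, 0, 0, 1], [0.012, 0.05, 0, 0, 0, 0, 1], [0.012, 0.05, 0, 0, 0, 0, 1]],
  ],
)

```text
t: 2.8
ee_pos: [0.5375, -0.2607, 0.4831]
eef_rot: [-0.0, 1.0, -0.018, -0.0]
ft_force: [0.1, -0.2, -0.9]
width: -0.0001
```

Emit:
step_arm(
  plan=[
    [[-0.004, 0.052, 0, 0, 0, 0, 1], [-0.004, 0.052, 0, 0, 0, 0, 1], [-0.004, 0.052, 0, 0, 0, 0, 1], [-0.004, 0.052, 0, 0, 0, 0, 1], [-0.004, 0.052, 0, 0, 0, 0, 1], [-0.004, 0.052, 0, 0, 0, 0, 1], [-0.004, 0.052, 0, 0, 0, 0, 1], [-0.004, 0.052, 0, 0, 0, 0, 1], [-0.004, 0.052, 0, 0, 0, 0, 1], [-0.004, 0.052, 0, 0, 0, 0, 1], [-0.004, 0.052, 0, 0, 0, 0, 1], [-0.004, 0.052, 0, 0, 0, 0, 1]],
  ],
)

```text
t: 4.3
ee_pos: [0.4987, 0.2383, 0.4832]
eef_rot: [0.0, 1.0, -0.018, -0.0]
ft_force: [-0.5, -1.2, 0.0]
width: -0.0
```

Emit:
step_arm(
  plan=[
    [[0.003, 0, -0.048, 0, 0, 0, 1], [0.003, 0, -0.048, 0, 0, 0, 1], [0, 0, -0.048, 0, 0, 0, 1], [0, 0, -0.048, 0, 0, 0, 1], [0, 0, -0.048, 0, 0, 0, 1], [0, 0, -0.048, 0, 0, 0, 1], [0, 0, -0.048, 0, 0, 0, 1], [0, 0, -0.048, 0, 0, 0, 1], [0, 0, -0.048, 0, 0, 0, 1], [0, 0, -0.048, 0, 0, 0, 1], [0, 0, 0, 0, 0, 0, 1]],
  ],
)

```text
t: 5.68
ee_pos: [0.5018, 0.2361, 0.0974]
eef_rot: [0.001, 1.0, -0.018, -0.002]
ft_force: [0.3, 0.2, 0.4]
width: -0.0001
```

```bash
python3 - <<'E'
from h import *
for n in ["scene","top","wrist"]:
    d=viewer.read_camera(n); cv2.imwrite(f"pics/{n}1.png",cv2.resize(d["color"][:,:,::-1],(800,600)))
E
```

```text
(no output)
```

View pics/scene1.png

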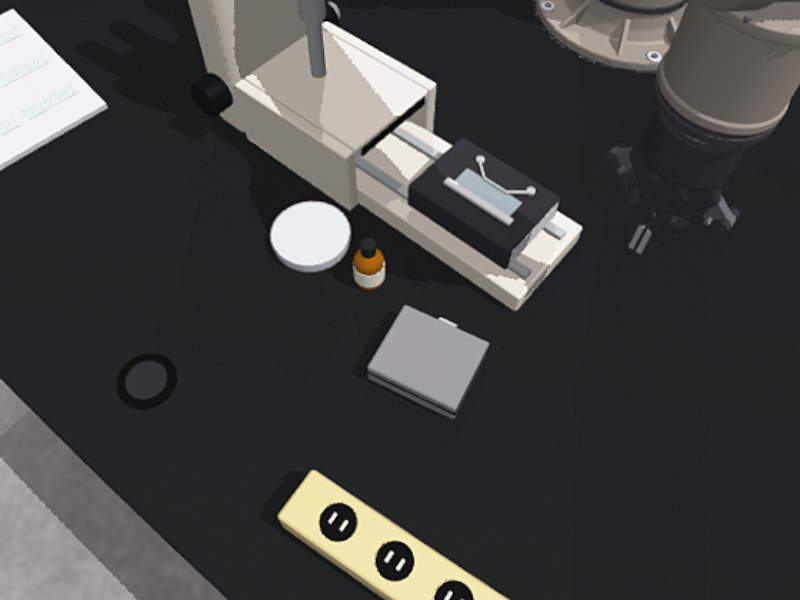

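View pics/top1.png

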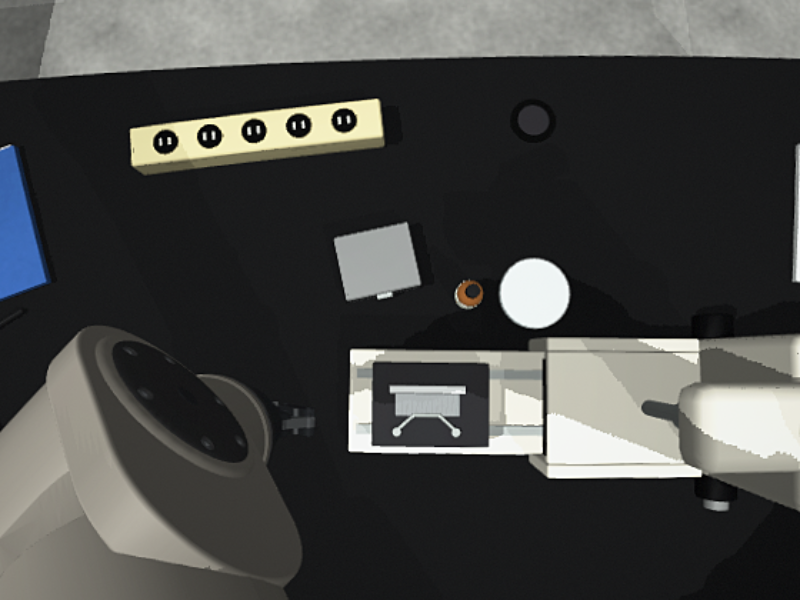

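View pics/wrist1.png

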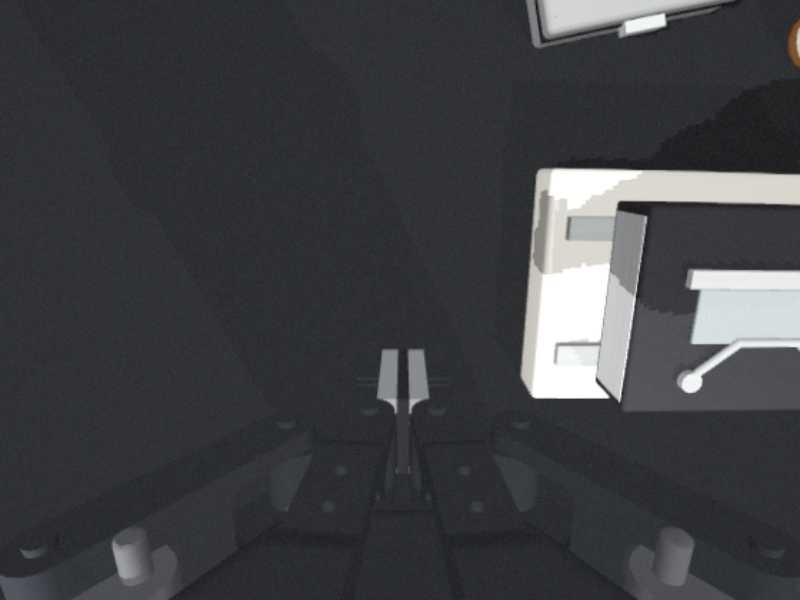

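```bash
python3 - <<'E'
from h import *
np.set_printoptions(precision=3,suppress=True)
s=ctrl.get_state();print(s["q"],s["ft_force"])
d=viewer.read_camera("scene")
for u,v in [(720,222),(727,213),(620,160),(700,235),(640,240)]: print(u,v,dep(d,u*.7,v*.7))
d=viewer.read_camera("wrist")
for u,v in [(284,424),(519,424),(35,545),(675,540),(390,370)]: print(u,v,dep(d,u*.7,v*.7))
# carriage, bed from wrist
for n,u,v,z in [("bed far",538,170,.03),("bed near",533,398,.03),("car rear far",648,205,.072),("car rear near",622,410,.072)]: print(n,atz(d,u*.7,v*.7,z))
E
```

```text
[-0.142  0.397 -0.507  1.941  0.25   0.863 -2.386] [-0.378  0.578  0.194]
720 222 [0.516 0.289 0.219]
727 213 [0.508 0.289 0.224]
620 160 [0.506 0.19  0.216]
700 235 [0.517 0.281 0.194]
640 240 [0.515 0.238 0.147]
284 424 [0.519 0.264 0.183]
519 424 [0.517 0.212 0.183]
35 545 [0.52  0.292 0.219]
675 540 [0.514 0.195 0.214]
390 370 [0.517 0.241 0.151]
bed far [0.569 0.167 0.03 ]
bed near [0.441 0.164 0.03 ]
car rear far [0.554 0.13  0.072]
car rear near [0.455 0.133 0.072]
```

```bash
python3 - <<'E'
from h import *
np.set_printoptions(precision=3,suppress=True)
print(ctrl.get_state()["ee_pos"])
d=viewer.read_camera("scene")
c=d["color"][90:200,410:530,::-1]; cv2.imwrite("pics/sc2.png",cv2.resize(c,None,fx=5,fy=5,interpolation=cv2.INTER_CUBIC))
for u,v in [(635,242),(633,250),(638,250),(647,236),(645,247)]: print(u,v,dep(d,u*.7,v*.7))
print(np.array(proj(d,[.502,.236,.0975]))/.7)
d=viewer.read_camera("wrist")
for u,v in [(390,352),(395,355),(418,354),(386,400),(420,400)]: print(u,v,dep(d,u*.7,v*.7))
print(np.array(proj(d,[.502,.236,.0975]))/.7)
E
```

```text
[0.505 0.237 0.101]
635 242 [0.515 0.234 0.141]
633 250 [ 0.409  0.225 -0.   ]
638 250 [0.516 0.24  0.134]
647 236 [0.514 0.241 0.156]
645 247 [0.514 0.245 0.141]
[629.298 259.561]
390 352 [0.571 0.235 0.272]
395 355 [0.516 0.24  0.139]
418 354 [0.516 0.233 0.138]
386 400 [0.517 0.242 0.169]
420 400 [0.517 0.233 0.169]
[407.69  347.992]
```

View pics/sc2.png

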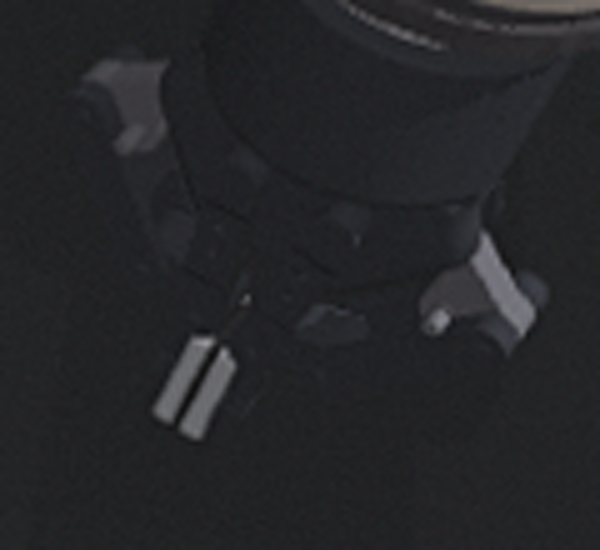

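```bash
python3 - <<'E'
from h import *
np.set_printoptions(precision=3,suppress=True,linewidth=150)
print(ctrl.get_state()["ee_pos"])
d=viewer.read_camera("wrist")
for v in range(225,300,4): print(v,[ "%.3f"%dep(d,u,v)[2] for u in (266,272,276,280,284,288,292,296,302)])
print(d["z_map"][240:252,270:300:3])
c=d["color"][200:320,220:340,::-1]; c=cv2.convertScaleAbs(c,alpha=2.5); cv2.imwrite("pics/w2.png",cv2.resize(c,None,fx=5,fy=5,interpolation=cv2.INTER_CUBIC))
E
```

```text
[0.505 0.237 0.101]
225 ['-0.000', '0.000', '0.001', '-0.000', '0.000', '-0.000', '0.001', '0.000', '0.000']
229 ['0.000', '-0.000', '-0.001', '0.000', '-0.000', '-0.000', '0.000', '-0.000', '-0.001']
233 ['-0.000', '0.000', '0.001', '0.000', '0.000', '-0.001', '0.001', '0.000', '0.000']
237 ['0.000', '-0.000', '0.001', '0.000', '0.002', '0.001', '-0.000', '0.000', '0.000']
241 ['0.000', '-0.001', '-0.001', '-0.000', '-0.001', '0.000', '0.000', '0.001', '0.000']
245 ['-0.000', '0.135', '0.135', '0.134', '0.133', '0.133', '0.135', '0.001', '-0.000']
249 ['-0.000', '0.139', '0.139', '0.139', '0.138', '0.139', '0.139', '0.139', '0.000']
253 ['-0.000', '0.143', '0.144', '0.144', '0.143', '0.143', '0.142', '0.143', '-0.000']
257 ['0.147', '0.147', '0.148', '0.147', '0.147', '0.147', '0.147', '0.149', '0.139']
261 ['0.151', '0.151', '0.152', '0.151', '0.151', '0.151', '0.151', '0.151', '0.143']
265 ['0.155', '0.155', '0.155', '0.155', '0.155', '0.155', '0.155', '0.155', '0.147']
269 ['0.158', '0.159', '0.158', '0.158', '0.158', '0.159', '0.157', '0.158', '0.150']
273 ['0.162', '0.161', '0.
[... 632 characters left out ...]
0.289]
 [0.29  0.29  0.291 0.29  0.288 0.288 0.289 0.289 0.29  0.29 ]
 [0.29  0.29  0.29  0.291 0.291 0.29  0.291 0.291 0.29  0.291]
 [0.291 0.29  0.29  0.289 0.29  0.291 0.291 0.29  0.289 0.289]
 [0.149 0.148 0.149 0.149 0.148 0.149 0.148 0.149 0.149 0.291]
 [0.147 0.147 0.146 0.147 0.147 0.147 0.148 0.148 0.147 0.29 ]
 [0.145 0.145 0.146 0.146 0.146 0.145 0.145 0.146 0.145 0.29 ]
 [0.144 0.145 0.145 0.144 0.145 0.145 0.144 0.145 0.145 0.292]
 [0.144 0.143 0.144 0.144 0.143 0.144 0.143 0.145 0.143 0.291]
 [0.143 0.142 0.143 0.142 0.142 0.143 0.143 0.142 0.142 0.292]
 [0.141 0.143 0.142 0.142 0.141 0.141 0.143 0.141 0.142 0.292]
 [0.141 0.141 0.14  0.141 0.14  0.14  0.14  0.14  0.141 0.294]]
```

View pics/w2.png

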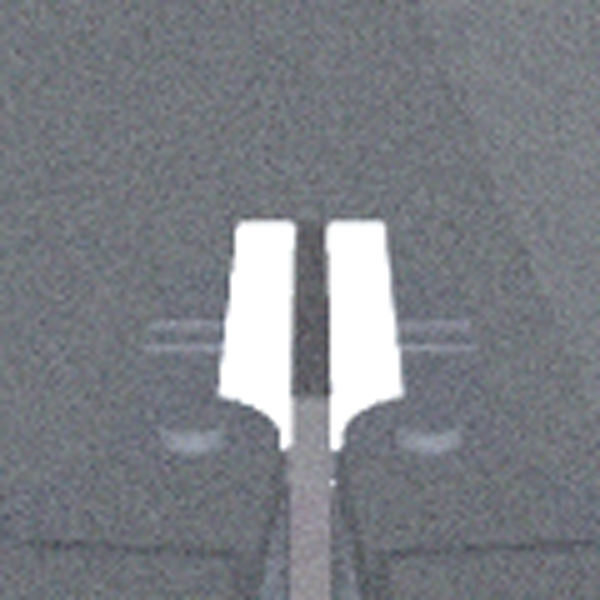

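```bash
python3 - <<'E'
from h import *
np.set_printoptions(precision=3,suppress=True,linewidth=150)
for n in ("scene","wrist","top"):
    d=viewer.read_camera(n); print(n,"cam at",-d["R"].T@d["t"])
    for X in ([.505,.237,.101],[.516,.232,.101],[.516,.242,.101],[.516,.232,.133],[.516,.242,.133],[.494,.242,.101],[.494,.232,.101]): print(X,np.array(proj(d,X)))
    if n=="scene":
        for v in range(165,190,2): print(v,[ "%.3f"%dep(d,u,v)[2] for u in range(432,460,3)])
    if n=="top":
        for v in range(284,308,2): print(v,[ "%.3f"%dep(d,u,v)[2] for u in range(196,226,3)])
E
```

```text
scene cam at [0.949 0.281 0.659]
[0.505, 0.237, 0.101] [440.881 182.051]
[0.516, 0.232, 0.101] [434.207 185.254]
[0.516, 0.242, 0.101] [440.395 188.94 ]
[0.516, 0.232, 0.133] [440.909 172.295]
[0.516, 0.242, 0.133] [447.38 176.08]
[0.494, 0.242, 0.101] [447.477 178.884]
[0.494, 0.232, 0.101] [441.353 175.29 ]
165 ['-0.001', '-0.002', '0.000', '0.139', '0.143', '0.152', '0.154', '0.157', '0.156', '0.158']
167 ['-0.001', '-0.000', '-0.001', '0.137', '0.145', '0.149', '0.150', '0.156', '0.152', '0.156']
169 ['-0.002', '-0.001', '-0.002', '-0.002', '0.140', '0.145', '0.147', '0.151', '0.150', '0.152']
171 ['0.000', '0.000', '-0.002', '-0.003', '0.136', '0.141', '0.145', '0.142', '0.145', '0.140']
173 ['-0.002', '-0.001', '-0.002', '-0.001', '0.135', '0.137', '0.141', '0.137', '0.142', '-0.002']
175 ['-0.000', '-0.001', '0.001', '-0.003', '-0.001', '0.133', '0.132', '0.135', '0.139', '-0.003']
177 ['0.001', '-0.002', '0.001', '0.000', '-0.000', '-0.001', '-0.001', '-0.000', '-0.003', '-0.002']
179 ['-0.002', '-0.001', '-0.000', '-0.001', '-0.002', '-0.001', '-0.000', '-0.001', '-0.003', '
[... 1598 characters left out ...]
 '0.222', '0.001', '0.002']
294 ['0.252', '0.238', '0.232', '0.232', '0.227', '0.226', '0.225', '0.220', '0.000', '0.002']
296 ['0.255', '0.240', '0.235', '0.231', '0.229', '0.225', '0.222', '0.223', '0.001', '0.001']
298 ['0.253', '0.239', '0.233', '0.229', '0.228', '0.225', '0.222', '0.223', '-0.000', '0.001']
300 ['0.251', '0.238', '0.238', '0.217', '0.215', '0.220', '0.221', '0.222', '0.001', '0.000']
302 ['0.252', '0.245', '0.239', '0.217', '0.216', '0.218', '0.223', '0.220', '-0.001', '0.001']
304 ['0.251', '0.240', '-0.001', '0.002', '0.000', '-0.001', '0.222', '-0.000', '0.001', '0.001']
306 ['0.000', '0.002', '0.002', '-0.001', '0.000', '0.002', '0.001', '-0.002', '0.001', '-0.000']
```

Emit:
step_arm(
  plan=[
    [[0, 0, -0.03, 0, 0, 0, 1], [0, 0, -0.03, 0, 0, 0, 1], [0, 0, -0.03, 0, 0, 0, 1], [0, 0, -0.018, 0, 0, 0, 1], [0, 0, 0, 0, 0, 0, 1], [0, 0, 0, 0, 0, 0, 1]],
  ],
)

```text
t: 6.98
ee_pos: [0.5043, 0.2374, 0.0143]
eef_rot: [-0.0, 1.0, -0.018, 0.0]
ft_force: [-0.3, 0.9, 0.2]
width: -0.0002
```

```bash
python3 - <<'E'
from h import *
np.set_printoptions(precision=4,suppress=True,linewidth=150)
s=ctrl.get_state(); print(s["ee_pos"],s["ft_force"])
d=viewer.read_camera("wrist")
for v in range(237,262,4): print(v,[ "%.3f"%dep(d,u,v)[2] for u in (266,272,276,280,284,288,292,296,302)])
d=viewer.read_camera("scene")
cv2.imwrite("pics/sc3.png",cv2.resize(d["color"][90:230,360:520,::-1],None,fx=4,fy=4,interpolation=cv2.INTER_CUBIC))
E
```

```text
[0.5043 0.2374 0.0143] [-0.2532  0.9229  0.1673]
237 ['-0.000', '0.000', '-0.000', '-0.000', '-0.000', '-0.000', '-0.001', '-0.001', '-0.000']
241 ['-0.000', '0.000', '0.000', '-0.001', '0.000', '-0.000', '-0.000', '-0.000', '-0.000']
245 ['-0.001', '0.047', '0.046', '0.048', '0.047', '0.048', '0.048', '0.001', '-0.001']
249 ['-0.000', '0.052', '0.052', '0.053', '0.051', '0.053', '0.052', '0.051', '-0.000']
253 ['0.000', '0.058', '0.056', '0.055', '0.057', '0.056', '0.056', '0.056', '0.000']
257 ['0.060', '0.060', '0.061', '0.060', '0.060', '0.061', '0.061', '0.059', '0.052']
261 ['0.064', '0.063', '0.065', '0.064', '0.064', '0.064', '0.064', '0.064', '0.056']
```

View pics/sc3.png

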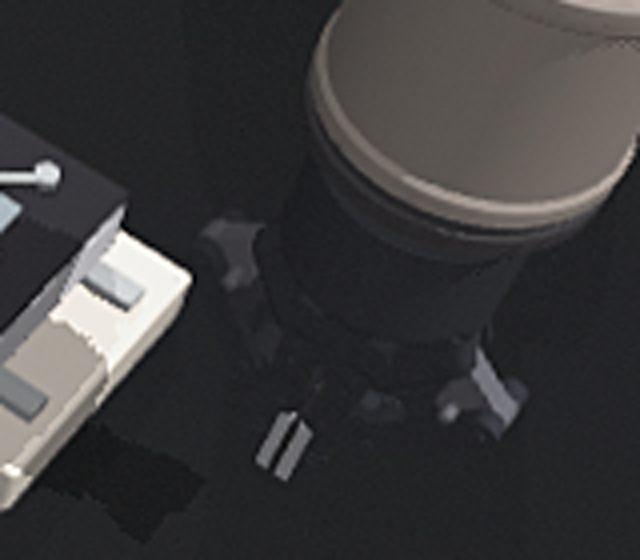

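Emit:
step_arm(
  plan=[
    [[0, 0, -0.003, 0, 0, 0, 1], [0, 0, -0.003, 0, 0, 0, 1], [0, 0, -0.003, 0, 0, 0, 1], [0, 0, -0.003, 0, 0, 0, 1], [0, 0, -0.003, 0, 0, 0, 1], [0, 0, 0, 0, 0, 0, 1], [0, 0, 0, 0, 0, 0, 1]],
  ],
)

```text
t: 7.95
ee_pos: [0.504, 0.2372, 0.0015]
eef_rot: [-0.0, 1.0, -0.018, 0.0]
ft_force: [-0.2, 0.4, -0.7]
width: -0.0004
```

Emit:
step_arm(
  plan=[
    [[0, 0, -0.0025, 0, 0, 0, 1], [0, 0, 0, 0, 0, 0, 1]],
  ],
)

```text
t: 8.2
ee_pos: [0.5039, 0.2371, -0.0006]
eef_rot: [-0.0, 1.0, -0.018, -0.0]
ft_force: [0.2, 0.8, 0.2]
width: -0.0001
```

Emit:
step_arm(
  plan=[
    [[0, 0, -0.0025, 0, 0, 0, 1], [0, 0, 0, 0, 0, 0, 1]],
  ],
)

```text
t: 8.45
ee_pos: [0.5038, 0.2371, -0.0027]
eef_rot: [0.0, 1.0, -0.018, -0.0]
ft_force: [0.6, -0.3, -0.1]
width: 0.0
```

Emit:
step_arm(
  plan=[
    [[0, 0, -0.0025, 0, 0, 0, 1], [0, 0, -0.0025, 0, 0, 0, 1], [0, 0, 0, 0, 0, 0, 1]],
  ],
)

```text
t: 8.82
ee_pos: [0.5038, 0.237, -0.0067]
eef_rot: [0.0, 1.0, -0.018, -0.0]
ft_force: [-0.2, -0.4, -0.3]
width: -0.0
```

```bash
python3 - <<'E'
from h import *
np.set_printoptions(precision=4,suppress=True,linewidth=150)
s=ctrl.get_state(); print(s["ee_pos"],s["ft_force"],s["q"])
d=viewer.read_camera("wrist")
for v in range(237,262,4): print(v,[ "%.3f"%dep(d,u,v)[2] for u in (266,272,276,280,284,288,292,296,302)])
E
```

```text
[ 0.5038  0.237  -0.0067] [-0.2274 -0.4156 -0.3331] [-0.2063  0.5509 -0.4367  2.0015  0.3666  0.6655 -2.4846]
237 ['0.001', '0.001', '-0.000', '0.000', '-0.001', '0.000', '0.000', '0.000', '0.000']
241 ['-0.001', '-0.000', '-0.002', '-0.000', '-0.000', '0.000', '-0.000', '-0.001', '-0.000']
245 ['-0.000', '0.026', '0.026', '0.025', '0.026', '0.027', '0.026', '0.000', '0.000']
249 ['0.000', '0.031', '0.031', '0.030', '0.032', '0.031', '0.030', '0.031', '0.001']
253 ['0.000', '0.035', '0.035', '0.035', '0.035', '0.035', '0.035', '0.035', '0.001']
257 ['0.039', '0.040', '0.040', '0.039', '0.040', '0.040', '0.039', '0.039', '0.031']
261 ['0.042', '0.043', '0.044', '0.043', '0.043', '0.041', '0.044', '0.044', '0.034']
```

```bash
python3 - <<'E'
from h import *
d=viewer.read_camera("wrist"); tz=ctrl.get_state()["ee_pos"][2]
pts=[]
for v in range(200,420,2):
    for u in range(0,560,2):
        p=dep(d,u,v)
        if p[2]>0.012 and p[1]>0.175: pts.append(p)
P=np.array(pts)
for y in np.arange(.18,.30,.006):
    m=(P[:,1]>=y)&(P[:,1]<y+.006)
    if m.any():
        Q=P[m]; i=Q[:,2].argmin(); print("y %.3f minz %.3f (rel tip .025: %.3f) at x %.3f"%(y,Q[i,2],Q[i,2]-.025,Q[i,0]))
E
```

```text
y 0.180 minz 0.094 (rel tip .025: 0.069) at x 0.514
y 0.186 minz 0.087 (rel tip .025: 0.062) at x 0.514
y 0.192 minz 0.079 (rel tip .025: 0.054) at x 0.514
y 0.198 minz 0.072 (rel tip .025: 0.047) at x 0.495
y 0.204 minz 0.067 (rel tip .025: 0.042) at x 0.515
y 0.210 minz 0.066 (rel tip .025: 0.041) at x 0.515
y 0.216 minz 0.063 (rel tip .025: 0.038) at x 0.511
y 0.222 minz 0.029 (rel tip .025: 0.004) at x 0.511
y 0.228 minz 0.025 (rel tip .025: -0.000) at x 0.515
y 0.234 minz 0.024 (rel tip .025: -0.001) at x 0.515
y 0.240 minz 0.024 (rel tip .025: -0.001) at x 0.515
y 0.246 minz 0.029 (rel tip .025: 0.004) at x 0.511
y 0.252 minz 0.062 (rel tip .025: 0.037) at x 0.511
y 0.258 minz 0.065 (rel tip .025: 0.040) at x 0.511
y 0.264 minz 0.066 (rel tip .025: 0.041) at x 0.517
y 0.270 minz 0.071 (rel tip .025: 0.046) at x 0.517
y 0.276 minz 0.077 (rel tip .025: 0.052) at x 0.497
y 0.282 minz 0.086 (rel tip .025: 0.061) at x 0.518
y 0.288 minz 0.092 (rel tip .025: 0.067) at x 0.517
y 0.294 minz 0.101 (rel tip .025: 0.076) at x 0.518
```

Emit:
step_arm(
  plan=[
    [[0, 0, 0.014, 0, 0, 0, 1], [0, 0, 0.014, 0, 0, 0, 1], [0, 0, 0, 0, 0, 0, 1], [0, -0.0125, 0, 0, 0, 0, 1], [0, -0.0125, 0, 0, 0, 0, 1], [0, -0.0125, 0, 0, 0, 0, 1], [0, -0.0125, 0, 0, 0, 0, 1], [0, -0.0125, 0, 0, 0, 0, 1], [0, -0.0125, 0, 0, 0, 0, 1], [0, -0.0125, 0, 0, 0, 0, 1], [0, 0, 0, 0, 0, 0, 1], [0, 0, 0, 0, 0, 0, 1]],
  ],
)

```text
t: 10.42
ee_pos: [0.504, 0.1674, 0.016]
eef_rot: [-0.0, 1.0, -0.018, 0.0]
ft_force: [0.3, -0.4, -1.0]
width: -0.0001
```

```bash
python3 - <<'E'
from h import *
np.set_printoptions(precision=4,suppress=True,linewidth=150)
s=ctrl.get_state(); print(s["ee_pos"],s["ft_force"])
d=viewer.read_camera("wrist")
cv2.imwrite("pics/w4.png",cv2.resize(d["color"][:,:,::-1],(800,600)))
for v in range(243,262,6): print(v,[ "%.3f"%dep(d,u,v)[2] for u in (266,272,276,280,284,288,292,296,302)])
E
```

```text
[0.504  0.1674 0.016 ] [ 0.2741 -0.3752 -1.0417]
243 ['-0.000', '0.000', '-0.000', '0.001', '-0.000', '0.000', '0.028', '0.031', '0.029']
249 ['-0.001', '0.053', '0.054', '0.054', '0.053', '0.053', '0.053', '0.053', '0.031']
255 ['0.060', '0.060', '0.059', '0.060', '0.061', '0.060', '0.061', '0.061', '0.052']
261 ['0.065', '0.066', '0.066', '0.065', '0.066', '0.065', '0.066', '0.066', '0.057']
```

View pics/w4.png

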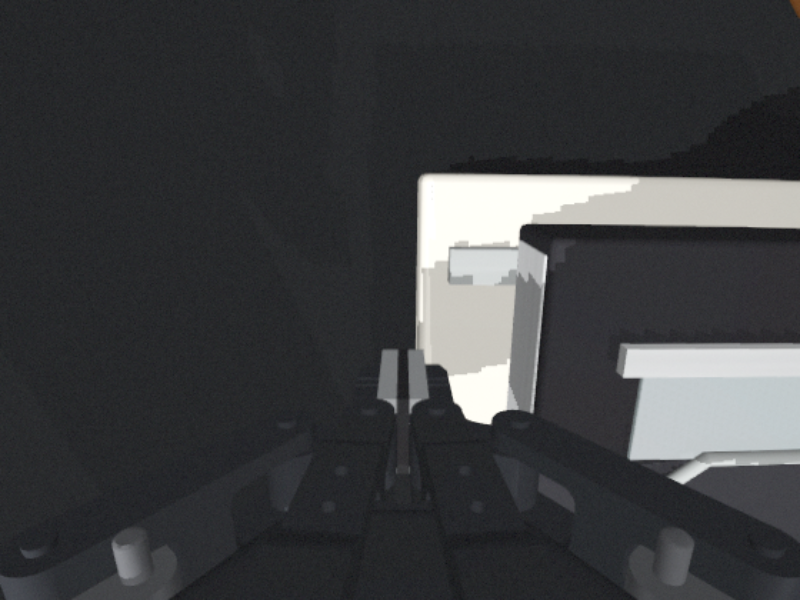

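Emit:
step_arm(
  plan=[
    [[0, -0.0025, 0, 0, 0, 0, 1], [0, -0.0025, 0, 0, 0, 0, 1], [0, -0.0025, 0, 0, 0, 0, 1], [0, -0.0025, 0, 0, 0, 0, 1], [0, -0.0025, 0, 0, 0, 0, 1], [0, -0.0025, 0, 0, 0, 0, 1], [0, 0, 0, 0, 0, 0, 1]],
  ],
)

```text
t: 11.35
ee_pos: [0.5039, 0.1549, 0.0159]
eef_rot: [0.0, 1.0, -0.018, -0.0]
ft_force: [-0.2, 0.4, 0.1]
width: -0.0001
```

Emit:
step_arm(
  plan=[
    [[0, -0.001, 0, 0, 0, 0, 1], [0, -0.001, 0, 0, 0, 0, 1], [0, -0.001, 0, 0, 0, 0, 1], [0, -0.001, 0, 0, 0, 0, 1], [0, -0.001, 0, 0, 0, 0, 1], [0, -0.001, 0, 0, 0, 0, 1]],
  ],
)

```text
t: 12.1
ee_pos: [0.5039, 0.1502, 0.0159]
eef_rot: [-0.0, 1.0, -0.018, 0.0]
ft_force: [-0.5, 0.3, -0.3]
width: 0.0002
```

Emit:
step_arm(
  plan=[
    [[0, -0.001, 0, 0, 0, 0, 1], [0, -0.001, 0, 0, 0, 0, 1], [0, -0.001, 0, 0, 0, 0, 1], [0, -0.001, 0, 0, 0, 0, 1]],
  ],
)

```text
t: 12.6
ee_pos: [0.5039, 0.1471, 0.0159]
eef_rot: [-0.0, 1.0, -0.018, 0.0]
ft_force: [0.2, -0.2, 0.8]
width: -0.0001
```

Emit:
step_arm(
  plan=[
    [[0, -0.001, 0, 0, 0, 0, 1], [0, -0.001, 0, 0, 0, 0, 1], [0, -0.001, 0, 0, 0, 0, 1], [0, -0.001, 0, 0, 0, 0, 1]],
  ],
)

```text
t: 13.1
ee_pos: [0.5039, 0.1443, 0.0159]
eef_rot: [-0.0, 1.0, -0.018, 0.0]
ft_force: [-0.3, 3.2, -0.4]
width: 0.0002
```

Emit:
step_arm(
  plan=[
    [[0, -0.001, 0, 0, 0, 0, 1], [0, -0.001, 0, 0, 0, 0, 1], [0, -0.001, 0, 0, 0, 0, 1]],
  ],
)

```text
t: 13.48
ee_pos: [0.5038, 0.1416, 0.0159]
eef_rot: [-0.0, 1.0, -0.018, -0.0]
ft_force: [-1.3, 3.8, -0.9]
width: 0.0001
```

Emit:
step_arm(
  plan=[
    [[0, -0.001, 0, 0, 0, 0, 1], [0, -0.001, 0, 0, 0, 0, 1], [0, -0.001, 0, 0, 0, 0, 1]],
  ],
)

```text
t: 13.85
ee_pos: [0.5038, 0.1391, 0.0159]
eef_rot: [0.0, 1.0, -0.018, -0.0]
ft_force: [-2.5, 3.1, 0.2]
width: -0.0001
```

Emit:
step_arm(
  plan=[
    [[-0.0002, -0.001, 0, 0, 0, 0, 1], [-0.0001, -0.001, 0, 0, 0, 0, 1], [-0.0001, -0.001, 0, 0, 0, 0, 1]],
  ],
)

```text
t: 14.22
ee_pos: [0.5037, 0.137, 0.0159]
eef_rot: [-0.0, 1.0, -0.018, 0.0]
ft_force: [-0.7, 6.2, -2.3]
width: 0.0001
```

Emit:
step_arm(
  plan=[
    [[-0.0001, -0.0005, 0, 0, 0, 0, 1], [0, -0.0005, 0, 0, 0, 0, 1], [0, -0.0005, 0, 0, 0, 0, 1], [0, -0.0005, 0, 0, 0, 0, 1]],
  ],
)

```text
t: 14.72
ee_pos: [0.5036, 0.1362, 0.0159]
eef_rot: [-0.001, 1.0, -0.017, 0.0]
ft_force: [-1.8, 10.7, -3.8]
width: 0.0002
```

Emit:
step_arm(
  plan=[
    [[-0.0001, -0.0005, 0, 0, 0, 0, 1], [0, -0.0005, 0, 0, 0, 0, 1], [0, -0.0005, 0, 0, 0, 0, 1], [0, -0.0005, 0, 0, 0, 0, 1]],
  ],
)

```text
t: 15.22
ee_pos: [0.5037, 0.1353, 0.016]
eef_rot: [-0.001, 1.0, -0.017, 0.0]
ft_force: [-1.0, 13.3, -3.3]
width: -0.0003
```

Emit:
step_arm(
  plan=[
    [[0, -0.0005, 0, 0, 0, 0, 1], [0, -0.0005, 0, 0, 0, 0, 1]],
  ],
)

```text
t: 15.48
ee_pos: [0.5036, 0.1349, 0.016]
eef_rot: [-0.001, 1.0, -0.017, 0.0]
ft_force: [-1.2, 15.7, -4.2]
width: -0.0003
```

Emit:
step_arm(
  plan=[
    [[0, -0.0003, 0, 0, 0, 0, 1], [0, -0.0003, 0, 0, 0, 0, 1]],
  ],
)

```text
t: 15.72
ee_pos: [0.5036, 0.1346, 0.016]
eef_rot: [-0.001, 1.0, -0.017, 0.0]
ft_force: [-1.3, 17.2, -4.5]
width: -0.0
```

Emit:
step_arm(
  plan=[
    [[0, -0.0002, 0, 0, 0, 0, 1], [0, 0, 0, 0, 0, 0, 1]],
  ],
)

```text
t: 15.98
ee_pos: [0.5036, 0.1346, 0.016]
eef_rot: [-0.001, 1.0, -0.017, 0.0]
ft_force: [-0.8, 17.1, -4.7]
width: -0.0003
```

Emit:
step_arm(
  plan=[
    [[0, -0.0002, 0, 0, 0, 0, 1], [0, 0, 0, 0, 0, 0, 1]],
  ],
)

```text
t: 16.23
ee_pos: [0.5036, 0.1341, 0.016]
eef_rot: [-0.001, 1.0, -0.017, 0.0]
ft_force: [-1.2, 14.3, -4.3]
width: 0.0001
```

Emit:
step_arm(
  plan=[
    [[0, -0.0003, 0, 0, 0, 0, 1], [0, 0, 0, 0, 0, 0, 1]],
  ],
)

```text
t: 16.48
ee_pos: [0.5036, 0.1337, 0.016]
eef_rot: [-0.001, 1.0, -0.017, 0.0]
ft_force: [-1.3, 13.4, -4.1]
width: 0.0
```

Emit:
step_arm(
  plan=[
    [[0, -0.0003, 0, 0, 0, 0, 1], [0, 0, 0, 0, 0, 0, 1]],
  ],
)

```text
t: 16.73
ee_pos: [0.5036, 0.1335, 0.016]
eef_rot: [-0.001, 1.0, -0.017, 0.0]
ft_force: [-1.8, 14.2, -3.7]
width: 0.0001
```

Emit:
step_arm(
  plan=[
    [[0, -0.0004, 0, 0, 0, 0, 1], [0, -0.0004, 0, 0, 0, 0, 1]],
  ],
)

```text
t: 16.98
ee_pos: [0.5035, 0.1327, 0.016]
eef_rot: [-0.001, 1.0, -0.017, 0.0]
ft_force: [-2.7, 14.5, -2.9]
width: 0.0005
```

Emit:
step_arm(
  plan=[
    [[0, -0.0004, 0, 0, 0, 0, 1], [0, -0.0003, 0, 0, 0, 0, 1]],
  ],
)

```text
t: 17.23
ee_pos: [0.5035, 0.1317, 0.016]
eef_rot: [-0.001, 1.0, -0.017, 0.0]
ft_force: [-1.6, 11.1, -2.8]
width: -0.0002
```

Emit:
step_arm(
  plan=[
    [[-0.0001, -0.0005, 0, 0, 0, 0, 1], [0, -0.0005, 0, 0, 0, 0, 1]],
  ],
)

```text
t: 17.48
ee_pos: [0.5034, 0.1306, 0.016]
eef_rot: [-0.001, 1.0, -0.017, 0.0]
ft_force: [-2.3, 8.4, -1.7]
width: -0.0002
```

Emit:
step_arm(
  plan=[
    [[0, -0.0005, 0, 0, 0, 0, 1], [0, -0.0005, 0, 0, 0, 0, 1]],
  ],
)

```text
t: 17.73
ee_pos: [0.5034, 0.1294, 0.016]
eef_rot: [-0.0, 1.0, -0.018, 0.0]
ft_force: [-2.1, 7.1, -0.8]
width: -0.0005
```

Emit:
step_arm(
  plan=[
    [[0, -0.0005, 0, 0, 0, 0, 1], [0, -0.0005, 0, 0, 0, 0, 1]],
  ],
)

```text
t: 17.98
ee_pos: [0.5033, 0.1281, 0.0159]
eef_rot: [-0.0, 1.0, -0.018, 0.0]
ft_force: [-2.5, 4.5, 0.4]
width: 0.0001
```

Emit:
step_arm(
  plan=[
    [[-0.0001, -0.001, 0, 0, 0, 0, 1], [-0.0001, -0.001, 0, 0, 0, 0, 1], [0, -0.001, 0, 0, 0, 0, 1], [0, -0.001, 0, 0, 0, 0, 1], [-0.0001, -0.001, 0, 0, 0, 0, 1], [0, -0.001, 0, 0, 0, 0, 1]],
  ],
)

```text
t: 18.73
ee_pos: [0.5031, 0.123, 0.0159]
eef_rot: [-0.0, 1.0, -0.018, 0.0]
ft_force: [-2.3, 3.5, 0.5]
width: 0.0003
```

```bash
python3 - <<'E'
from h import *
np.set_printoptions(precision=4,suppress=True,linewidth=150)
s=ctrl.get_state(); print(s["ee_pos"],s["ft_force"])
d=viewer.read_camera("wrist")
cv2.imwrite("pics/w5.png",cv2.resize(d["color"][:,:,::-1],(800,600)))
E
```

```text
[0.5031 0.123  0.0159] [-2.3436  3.4921  0.4891]
```

View pics/w5.png

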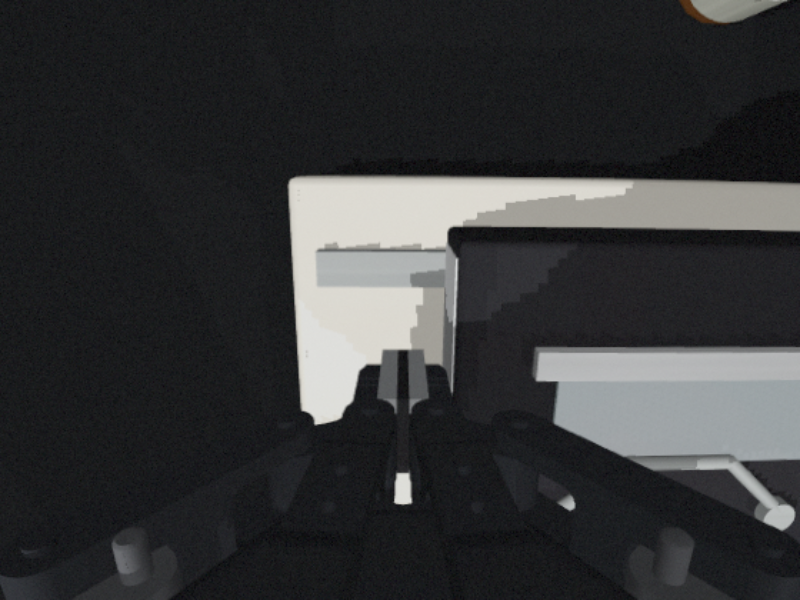

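Emit:
step_arm(
  plan=[
    [[-0.0005, -0.0015, 0, 0, 0, 0, 1], [-0.0002, -0.0015, 0, 0, 0, 0, 1], [0, -0.0015, 0, 0, 0, 0, 1], [-0.0001, -0.0015, 0, 0, 0, 0, 1], [0, -0.0015, 0, 0, 0, 0, 1], [-0.0001, -0.0015, 0, 0, 0, 0, 1], [0, -0.0015, 0, 0, 0, 0, 1], [-0.0001, -0.0015, 0, 0, 0, 0, 1]],
  ],
)

```text
t: 19.77
ee_pos: [0.5025, 0.1134, 0.016]
eef_rot: [-0.0, 1.0, -0.018, 0.0]
ft_force: [2.4, 4.4, 0.9]
width: -0.0001
```

Emit:
step_arm(
  plan=[
    [[-0.0001, -0.0015, 0, 0, 0, 0, 1], [0, -0.0015, 0, 0, 0, 0, 1], [-0.0001, -0.0015, 0, 0, 0, 0, 1], [-0.0001, -0.0015, 0, 0, 0, 0, 1], [0, -0.0015, 0, 0, 0, 0, 1], [-0.0001, -0.0015, 0, 0, 0, 0, 1], [0, -0.0015, 0, 0, 0, 0, 1], [-0.0001, -0.0015, 0, 0, 0, 0, 1]],
  ],
)

```text
t: 20.78
ee_pos: [0.5019, 0.1037, 0.0159]
eef_rot: [-0.0, 1.0, -0.018, -0.0]
ft_force: [2.3, 3.0, 1.8]
width: 0.0001
```

Emit:
step_arm(
  plan=[
    [[-0.0001, -0.0015, 0, 0, 0, 0, 1], [0, -0.0015, 0, 0, 0, 0, 1], [-0.0001, -0.0015, 0, 0, 0, 0, 1], [-0.0001, -0.0015, 0, 0, 0, 0, 1], [0, -0.0015, 0, 0, 0, 0, 1], [-0.0001, -0.0015, 0, 0, 0, 0, 1], [0, -0.0015, 0, 0, 0, 0, 1], [-0.0001, -0.0015, 0, 0, 0, 0, 1]],
  ],
)

```text
t: 21.78
ee_pos: [0.5015, 0.0941, 0.0159]
eef_rot: [-0.0, 1.0, -0.018, -0.0]
ft_force: [1.3, 2.7, 1.8]
width: 0.0
```

Emit:
step_arm(
  plan=[
    [[-0.0001, -0.0015, 0, 0, 0, 0, 1], [0, -0.0015, 0, 0, 0, 0, 1], [-0.0001, -0.0015, 0, 0, 0, 0, 1], [-0.0001, -0.0015, 0, 0, 0, 0, 1], [0, -0.0015, 0, 0, 0, 0, 1], [-0.0001, -0.0015, 0, 0, 0, 0, 1], [0, -0.0015, 0, 0, 0, 0, 1], [-0.0001, -0.0015, 0, 0, 0, 0, 1]],
  ],
)

```text
t: 22.78
ee_pos: [0.5011, 0.0846, 0.0159]
eef_rot: [-0.0, 1.0, -0.018, 0.0]
ft_force: [1.3, 3.5, 2.0]
width: 0.0002
```

Emit:
step_arm(
  plan=[
    [[-0.0001, -0.0015, 0, 0, 0, 0, 1], [0, -0.0015, 0, 0, 0, 0, 1], [-0.0001, -0.0015, 0, 0, 0, 0, 1], [0, -0.0015, 0, 0, 0, 0, 1], [0, -0.0015, 0, 0, 0, 0, 1], [-0.0001, -0.0015, 0, 0, 0, 0, 1], [0, -0.0015, 0, 0, 0, 0, 1], [0, -0.0015, 0, 0, 0, 0, 1], [-0.0001, -0.0015, 0, 0, 0, 0, 1], [0, -0.0015, 0, 0, 0, 0, 1], [0, -0.0015, 0, 0, 0, 0, 1], [0, -0.0015, 0, 0, 0, 0, 1]],
  ],
)

```text
t: 24.28
ee_pos: [0.5006, 0.0701, 0.0158]
eef_rot: [0.0, 1.0, -0.018, -0.0]
ft_force: [-1.2, 4.3, 2.4]
width: -0.0
```

Emit:
step_arm(
  plan=[
    [[0, -0.001, 0, 0, 0, 0, 1], [0, -0.001, 0, 0, 0, 0, 1], [0, -0.001, 0, 0, 0, 0, 1], [-0.0001, -0.001, 0, 0, 0, 0, 1], [0, -0.001, 0, 0, 0, 0, 1], [0, -0.001, 0, 0, 0, 0, 1], [0, -0.001, 0, 0, 0, 0, 1], [-0.0001, -0.001, 0, 0, 0, 0, 1], [0, -0.001, 0, 0, 0, 0, 1], [0, -0.001, 0, 0, 0, 0, 1]],
  ],
)

```text
t: 25.52
ee_pos: [0.5007, 0.0622, 0.0159]
eef_rot: [-0.0, 1.0, -0.018, 0.0]
ft_force: [-2.1, 3.5, -1.0]
width: 0.0001
```

Emit:
step_arm(
  plan=[
    [[0, -0.0006, 0, 0, 0, 0, 1], [0, -0.0006, 0, 0, 0, 0, 1], [0, -0.0006, 0, 0, 0, 0, 1], [-0.0001, -0.0006, 0, 0, 0, 0, 1]],
  ],
)

```text
t: 26.02
ee_pos: [0.5006, 0.0603, 0.0159]
eef_rot: [-0.0, 1.0, -0.018, 0.0]
ft_force: [-2.0, 5.4, -1.2]
width: -0.0003
```

Emit:
step_arm(
  plan=[
    [[0, -0.0006, 0, 0, 0, 0, 1], [0, -0.0006, 0, 0, 0, 0, 1], [0, -0.0006, 0, 0, 0, 0, 1], [-0.0001, -0.0006, 0, 0, 0, 0, 1]],
  ],
)

```text
t: 26.52
ee_pos: [0.5006, 0.0583, 0.0159]
eef_rot: [-0.0, 1.0, -0.018, 0.0]
ft_force: [-1.6, 4.1, -1.1]
width: -0.0001
```

Emit:
step_arm(
  plan=[
    [[0, -0.0006, 0, 0, 0, 0, 1], [0, -0.0006, 0, 0, 0, 0, 1], [0, -0.0006, 0, 0, 0, 0, 1], [-0.0001, -0.0006, 0, 0, 0, 0, 1]],
  ],
)

```text
t: 27.02
ee_pos: [0.5004, 0.0565, 0.0159]
eef_rot: [-0.0, 1.0, -0.018, 0.0]
ft_force: [-2.1, 4.5, -1.4]
width: -0.0004
```

Emit:
step_arm(
  plan=[
    [[0, -0.0006, 0, 0, 0, 0, 1], [0, -0.0006, 0, 0, 0, 0, 1], [0, -0.0006, 0, 0, 0, 0, 1], [-0.0001, -0.0006, 0, 0, 0, 0, 1]],
  ],
)

```text
t: 27.52
ee_pos: [0.5003, 0.0545, 0.0159]
eef_rot: [-0.0, 1.0, -0.018, 0.0]
ft_force: [-1.6, 3.6, -0.2]
width: 0.0002
```

Emit:
step_arm(
  plan=[
    [[0, -0.0006, 0, 0, 0, 0, 1], [0, -0.0006, 0, 0, 0, 0, 1], [0, -0.0006, 0, 0, 0, 0, 1], [-0.0001, -0.0006, 0, 0, 0, 0, 1]],
  ],
)

```text
t: 28.02
ee_pos: [0.5003, 0.0526, 0.0159]
eef_rot: [-0.0, 1.0, -0.018, 0.0]
ft_force: [-1.5, 2.9, -0.5]
width: -0.0002
```

Emit:
step_arm(
  plan=[
    [[0, -0.0006, 0, 0, 0, 0, 1], [0, -0.0006, 0, 0, 0, 0, 1], [0, -0.0006, 0, 0, 0, 0, 1], [-0.0001, -0.0006, 0, 0, 0, 0, 1]],
  ],
)

```text
t: 28.52
ee_pos: [0.5002, 0.0507, 0.0159]
eef_rot: [-0.0, 1.0, -0.018, 0.0]
ft_force: [-0.9, 4.3, -0.2]
width: 0.0
```

Emit:
step_arm(
  plan=[
    [[0, -0.0006, 0, 0, 0, 0, 1], [0, -0.0006, 0, 0, 0, 0, 1], [0, -0.0006, 0, 0, 0, 0, 1], [-0.0001, -0.0006, 0, 0, 0, 0, 1]],
  ],
)

```text
t: 29.02
ee_pos: [0.5001, 0.0488, 0.0159]
eef_rot: [-0.0, 1.0, -0.018, 0.0]
ft_force: [-1.0, 3.1, -0.1]
width: -0.0001
```

Emit:
step_arm(
  plan=[
    [[0, -0.0006, 0, 0, 0, 0, 1], [0, -0.0006, 0, 0, 0, 0, 1], [0, -0.0006, 0, 0, 0, 0, 1], [-0.0001, -0.0006, 0, 0, 0, 0, 1]],
  ],
)

```text
t: 29.52
ee_pos: [0.5, 0.0468, 0.0159]
eef_rot: [-0.0, 1.0, -0.018, 0.0]
ft_force: [-0.9, 3.6, -0.4]
width: -0.0
```

Emit:
step_arm(
  plan=[
    [[0, -0.0006, 0, 0, 0, 0, 1], [0, -0.0006, 0, 0, 0, 0, 1], [0, -0.0006, 0, 0, 0, 0, 1], [0, -0.0006, 0, 0, 0, 0, 1], [-0.0001, -0.0006, 0, 0, 0, 0, 1]],
  ],
)

```text
t: 30.15
ee_pos: [0.4999, 0.0444, 0.0159]
eef_rot: [-0.0, 1.0, -0.018, 0.0]
ft_force: [-1.7, 3.3, -1.4]
width: -0.0003
```

Emit:
step_arm(
  plan=[
    [[0, -0.0006, 0, 0, 0, 0, 1], [0, -0.0006, 0, 0, 0, 0, 1], [0, -0.0006, 0, 0, 0, 0, 1], [0, -0.0006, 0, 0, 0, 0, 1], [-0.0001, -0.0006, 0, 0, 0, 0, 1]],
  ],
)

```text
t: 30.78
ee_pos: [0.4998, 0.0421, 0.0159]
eef_rot: [-0.0, 1.0, -0.018, 0.0]
ft_force: [-1.8, 3.6, -0.5]
width: -0.0004
```

Emit:
step_arm(
  plan=[
    [[0, -0.0006, 0, 0, 0, 0, 1], [0, -0.0006, 0, 0, 0, 0, 1], [0, -0.0006, 0, 0, 0, 0, 1], [0, -0.0006, 0, 0, 0, 0, 1], [-0.0001, -0.0006, 0, 0, 0, 0, 1]],
  ],
)

```text
t: 31.4
ee_pos: [0.4997, 0.0396, 0.0159]
eef_rot: [-0.0, 1.0, -0.018, 0.0]
ft_force: [-1.8, 4.1, -0.2]
width: 0.0
```

Emit:
step_arm(
  plan=[
    [[0, -0.0006, 0, 0, 0, 0, 1], [0, -0.0006, 0, 0, 0, 0, 1], [0, -0.0006, 0, 0, 0, 0, 1], [0, -0.0006, 0, 0, 0, 0, 1], [-0.0001, -0.0006, 0, 0, 0, 0, 1]],
  ],
)

```text
t: 32.02
ee_pos: [0.4997, 0.0373, 0.0159]
eef_rot: [-0.0, 1.0, -0.018, -0.0]
ft_force: [-2.7, 4.7, 0.0]
width: -0.0002
```

Emit:
step_arm(
  plan=[
    [[0, -0.0006, 0, 0, 0, 0, 1], [0, -0.0006, 0, 0, 0, 0, 1], [0, -0.0006, 0, 0, 0, 0, 1], [-0.0001, -0.0006, 0, 0, 0, 0, 1]],
  ],
)

```text
t: 32.52
ee_pos: [0.4996, 0.036, 0.0159]
eef_rot: [-0.0, 1.0, -0.018, 0.0]
ft_force: [-3.1, 8.0, -1.2]
width: -0.0002
```

Emit:
step_arm(
  plan=[
    [[0, -0.0003, 0, 0, 0, 0, 1], [0, -0.0003, 0, 0, 0, 0, 1]],
  ],
)

```text
t: 32.78
ee_pos: [0.4996, 0.0357, 0.0159]
eef_rot: [-0.0, 1.0, -0.018, 0.0]
ft_force: [-2.3, 8.3, -0.8]
width: -0.0
```

Emit:
step_arm(
  plan=[
    [[0, 0, 0, 0, 0, 0, 1], [0, 0, 0, 0, 0, 0, 1]],
  ],
)

```text
t: 33.02
ee_pos: [0.4996, 0.0357, 0.0159]
eef_rot: [-0.0, 1.0, -0.017, 0.0]
ft_force: [-2.7, 9.3, -0.5]
width: -0.0002
```

Emit:
step_arm(
  plan=[
    [[0, 0.0005, 0, 0, 0, 0, 1], [0, 0.0005, 0, 0, 0, 0, 1], [0, 0.0005, 0, 0, 0, 0, 1], [0, 0.0005, 0, 0, 0, 0, 1], [0, 0.0005, 0, 0, 0, 0, 1], [0, 0.0005, 0, 0, 0, 0, 1], [0, 0.0005, 0, 0, 0, 0, 1], [0, 0.001, 0, 0, 0, 0, 1], [0, 0.003, 0, 0, 0, 0, 1], [0, 0.006, 0, 0, 0, 0, 1], [0, 0.01, 0, 0, 0, 0, 1], [0, 0, 0, 0, 0, 0, 1]],
  ],
)

```text
t: 34.52
ee_pos: [0.4996, 0.0547, 0.0159]
eef_rot: [-0.0, 1.0, -0.017, 0.0]
ft_force: [-0.3, 0.3, -0.3]
width: 0.0003
```

```bash
python3 - <<'E'
from h import *
np.set_printoptions(precision=4,suppress=True,linewidth=150)
s=ctrl.get_state(); print(s["ee_pos"],s["ft_force"])
d=viewer.read_camera("wrist")
cv2.imwrite("pics/w6.png",cv2.resize(d["color"][:,:,::-1],(800,600)))
E
```

```text
[0.4996 0.0547 0.0159] [-0.2605  0.3148 -0.2695]
```

View pics/w6.png

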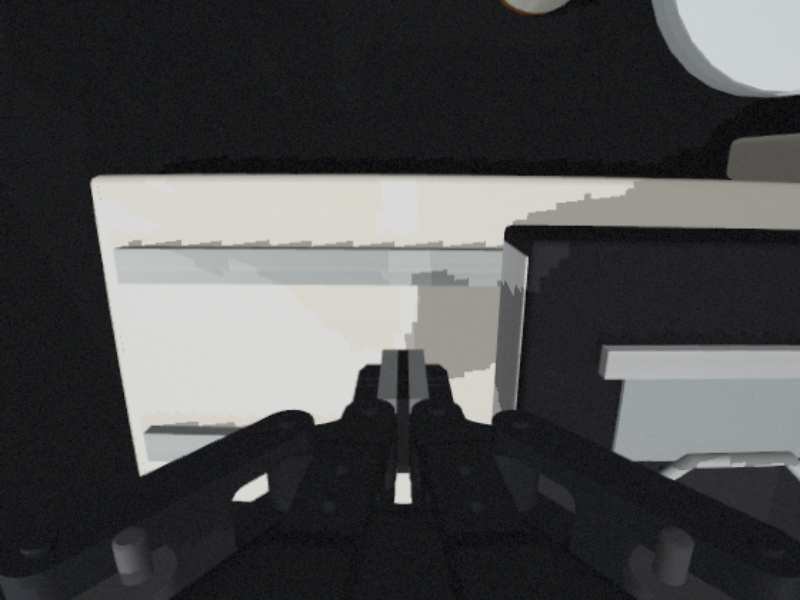

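Emit:
step_arm(
  plan=[
    [[0, 0.025, 0, 0, 0, 0, 1], [0, 0.025, 0, 0, 0, 0, 1], [0, 0.025, 0, 0, 0, 0, 1], [0, 0.025, 0.02, 0, 0, 0, 1], [0, 0.025, 0.04, 0, 0, 0, 1], [0, 0.025, 0.04, 0, 0, 0, 1], [0, 0, 0, 0, 0, 0, 1], [0, 0, 0, 0, 0, 0, 1]],
  ],
)

```text
t: 35.58
ee_pos: [0.4995, 0.1733, 0.0962]
eef_rot: [0.0, 1.0, -0.018, 0.0]
ft_force: [-0.8, -0.2, -0.5]
width: 0.0004
```

```bash
python3 - <<'E'
from h import *
np.set_printoptions(precision=4,suppress=True,linewidth=150)
s=ctrl.get_state(); print(s["ee_pos"],s["ft_force"],s["t"])
d=viewer.read_camera("top")
cv2.imwrite("pics/top6.png",cv2.resize(d["color"][:,:,::-1],(800,600)))
for v in (265,275,285,295,305):
    r=d["color"][v,250:400].astype(int).sum(1); e=250+int(np.argmin(np.diff(r)[20:110]))+20
    print(v,e,atz(d,e+.5,v,.072))
E
```

```text
[0.4995 0.1733 0.0962] [-0.7778 -0.1681 -0.4878] 35.575
265 323 [0.5294 0.0211 0.072 ]
275 323 [0.5125 0.0217 0.072 ]
285 323 [0.4956 0.0223 0.072 ]
295 349 [ 0.4773 -0.0214  0.072 ]
305 342 [ 0.4608 -0.0088  0.072 ]
```

View pics/top6.png

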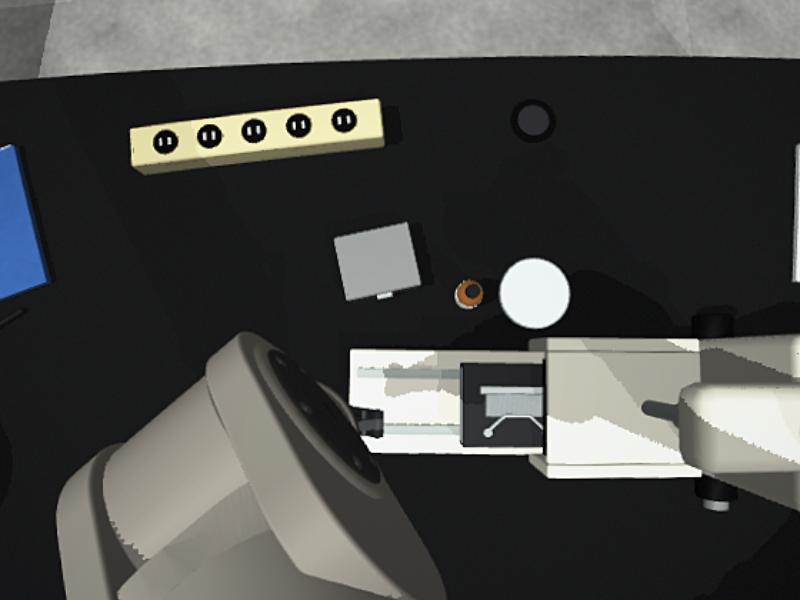

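```bash
python3 - <<'E'
from station import ctrl
print(ctrl.close_job())
E
```

```text
the job is handed in; nothing more can be done
None
```

The carriage is free and pushed home on the stop in the hood. I handed the job in at about 35.6 s of the 72 s allowed.

- **Breaking free:** I pushed on the rear face with the closed fingers. The push rose to a highest reading of about 17 N, then eased over a few millimetres instead of showing a sharp jerk. After that the carriage slid at about 3 to 5 N.
- **Reaching the stop:** I eased it on at about 4 mm/s until the push climbed stiffly to 8–9 N, which I took as the rubber. It held there with no creep over the 0.25 s I watched. The pin's travel cannot be seen, so "fully home" rests on that force rise. The rear face stopped about 140 mm from the bed's open end, inside the expected range.
- **Last checks:** After I backed off, the wrist force read zero within noise. The top camera put the rear face at y ≈ 0.0217 m, against about 0.021 m at the last press, so any rebound is within measuring error. The slide box, bottle, dish and microscope stand look unmoved in the top picture.
- **Disagreement:** The cameras put the closed fingertips about 31 mm higher than the reported TCP. I lowered the fingers over bare bench to a reported height of −7 mm without contact, then set the pushing height by the cameras.

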